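# Restock the tins into their trays

## Task

Pick the four loose tins out of the goods on the shop counter and put each into the tray that already holds a tin of its kind, upright in the middle of the marked empty place in front of it, the flat tin lying crosswise in its tray like the one already there. Set them down gently without dropping them, let go, and leave the glass jar and the bottle standing where they are.

Things in the scene. Friction and masses are not known exactly. Their poses are not given: they have to be found in the camera images.
- tin_tall: loose, steel with a paper band: the tall round tin, 54 mm diameter, 96 mm high, about 300 g. Origin: centre of its underside; z up. Standing upright.
- tin_squat: loose, steel with a paper band: the squat wide round tin, 66 mm diameter, 36 mm high, about 200 g. Origin: centre of its underside; z up. Standing upright.
- tin_small: loose, steel with a paper band: the small round tin, 44 mm diameter, 52 mm high, about 100 g. Origin: centre of its underside; z up. Standing upright.
- tin_flat: loose, steel with a paper band: the flat rectangular tin, 56 mm (its x) by 92 mm (its y) with rounded corners, 26 mm high, about 160 g. Origin: centre of its underside; z up. Its long side runs along its y; a half turn makes no difference.
- tray_tall: fixed cardboard tray with one fixed tin like tin_tall. Inside 200 (x) by 80 (y) mm; floor 4 mm thick, walls 5 mm thick, tops 10 mm above the counter. Origin: centre of underside. On the mid-line: fixed tin 47 mm to +x of the origin (away from the robot), empty place (thin dark patch) 47 mm to -x.
- tray_squat: fixed cardboard tray with one fixed tin like tin_squat. Inside 200 (x) by 92 (y) mm; floor 4 mm thick, walls 5 mm thick, tops 10 mm above the counter. Origin: centre of underside. On the mid-line: fixed tin 47 mm to +x of the origin (away from the robot), empty place (thin dark patch) 47 mm to -x.
- tray_small: fixed cardboard tray with one fixed tin like tin_small. Inside 200 (x) by 70 (y) mm; floor 4 mm thick, walls 5 mm thick, tops 10 mm above the counter. Origin: centre of underside. On the mid-line: fixed tin 47 mm to +x of the origin (away from the robot), empty place (thin dark patch) 47 mm to -x.
- tray_flat: fixed cardboard tray with one fixed tin like tin_flat. Inside 200 (x) by 118 (y) mm; floor 4 mm thick, walls 5 mm thick, tops 10 mm above the counter. Origin: centre of underside. On the mid-line: fixed tin 47 mm to +x of the origin (away from the robot), empty place (thin dark patch) 47 mm to -x. The fixed tin lies crosswise (long side along tray y); the new one is to lie likewise.
- jar: bystander: black-capped amber glass jar, 58 mm diameter, 100 mm high, standing loose among the tins. Origin: centre of its underside.
- bottle: bystander: white-capped amber glass bottle, 54 mm diameter, 160 mm high, standing loose at the left. Origin: centre of its underside.
Things that resemble listed ones, but are neither listed nor needed, are in the scene too. Leave any black, green or red look-alike of the tin_small alone.

How it is judged (in metres and radians):
At the end, for the whole second after the job is handed in: Each loose tin stands upright (within 0.1 rad) on the floor of its own tray (within 4 mm), within 15 mm along and across the tray of the centre of the empty place, the flat one within 0.2 rad of crosswise; all are at rest and released; jar and bottle are upright and within 20 mm of where they began (x of tin_tall in the frame of tray_tall between -0.062 and -0.032 m and y of tin_tall in the frame of tray_tall between -0.015 and 0.015 m and z of tin_tall in the frame of tray_tall between 0 and 0.008 m and angle between each of tin_tall, tin_squat, tin_small, tin_flat's own z axis and vertical below 0.1 rad and linear speed of each of tin_tall, tin_squat, tin_small, tin_flat below 0.02 m/s and contact force between each of tin_tall, tin_squat, tin_small, tin_flat and the fingers below 0.1 N and x of tin_squat in the frame of tray_squat between -0.062 and -0.032 m and y of tin_squat in the frame of tray_squat between -0.015 and 0.015 m and z of tin_squat in the frame of tray_squat between 0 and 0.008 m and x of tin_small in the frame of tray_small between -0.062 and -0.032 m and y of tin_small in the frame of tray_small between -0.015 and 0.015 m and z of tin_small in the frame of tray_small between 0 and 0.008 m and x of tin_flat in the frame of tray_flat between -0.062 and -0.032 m and y of tin_flat in the frame of tray_flat between -0.015 and 0.015 m and z of tin_flat in the frame of tray_flat between 0 and 0.008 m and angle between the x axis of tin_flat and the x axis of tray_flat, either way round below 0.2 rad and not (distance of jar from where it was at the start of the episode above 0.02 m) and not (angle between jar's own z axis and vertical above 0.2 rad) and not (distance of bottle from where it was at the start of the episode above 0.02 m) and not (angle between bottle's own z axis and vertical above 0.2 rad)); the robot touches nothing.
It fails at once if a tin is driven hard into its tray (over 60 N) (contact force between tin_tall and tray_tall above 60 N or contact force between tin_squat and tray_squat above 60 N or contact force between tin_small and tray_small above 60 N or contact force between tin_flat and tray_flat above 60 N).
It fails at once if a tin is dropped: let go in the air with its underside more than 25 mm above the counter ((height (world z) of tin_tall above 0.025 m and contact force between tin_tall and anything else below 0.01 N) or (height (world z) of tin_squat above 0.025 m and contact force between tin_squat and anything else below 0.01 N) or (height (world z) of tin_small above 0.025 m and contact force between tin_small and anything else below 0.01 N) or (height (world z) of tin_flat above 0.025 m and contact force between tin_flat and anything else below 0.01 N)).
It fails at once if the jar is pushed more than 20 mm or tipped (distance of jar from where it was at the start of the episode above 0.02 m or angle between jar's own z axis and vertical above 0.2 rad).
It fails at once if the bottle is pushed more than 20 mm or tipped (distance of bottle from where it was at the start of the episode above 0.02 m or angle between bottle's own z axis and vertical above 0.2 rad).
It also fails if it takes over 99 s, if anything falls off the work surface, if the arm or the gripper's body presses on something with over 40 N, if the wrist force passes 120 N, or if a joint passes its speed limit or range.

## Robot

A 6-joint arm with a two-finger parallel gripper is mounted at the origin on the work surface. World frame = base frame: x ahead of the robot, y to its left, z up, the work surface at z = 0. Lengths are in mm, angles in degrees, forces in N, time in s.
With the tool pointing down it reaches from about 300 to 850 mm from the base axis. Payload 4.2 kg.
Tool frame: the origin (TCP) lies midway between the tips of the shut fingers; the grasp point (between the pads) lies 19 mm behind it; x points along the fingers, y is the direction in which the jaws open and shut, and the axes are right-handed (so a half turn about x gives the same grasp; the last joint's range is limited). The gripper opens to 91 mm and grips with 3 to 60 N. Pads are 32 mm wide; open, the fingers measure 118 mm over their backs; the gripper's body (76 mm by 178 mm) begins 60 mm behind the grasp point.
Start: joints at [70.989, 18.312, 89.639, -0, 72.044, -1.146], TCP at [176.397, 547.291, 213.976] pointing down, gripper open.
Joint ranges: [-177.97, 177.97], [-48.28, 115.42], [12.27, 149.76], [-77.06, 257.06], [2.81, 150.46], [-146.56, 146.56]. Speed limits (degrees/s): [147.25, 147.25, 180, 180, 180, 180].

## Interface

Orientations are given as [roll, pitch, yaw] about the fixed x, y, z axes, in that order (R = Rz(yaw) Ry(pitch) Rx(roll)).
In Python, from workcell import env gives the robot as it stands.
- The arm moves only by the shell command python3 -m handwheel 'ROWS' [FORCE]. ROWS is text: rows parted by semicolons, each of 7 numbers parted by spaces: the turn, a rotation vector about the tool's x, y, z in degrees, then the shift along the tool's x, y, z in m, then the finger opening in m, from 0 to 0.0912. In form: rx ry rz x y z grip; .... A call has 1 to 12 rows; each row is the pose to reach, as a shift and turn from the pose commanded when the call began, along the tool's axes at that moment; what a row does not reach only later rows make up. A row lasts 1/12 s, in which the tool goes at most 41.7 mm and 7.16 degrees, less where a joint would pass 70% of its speed; a pose out of reach is approached as far as the arm can. A call with a gripper value outside its range is refused whole. The fingers move at their own pace and stop on an object; FORCE is the grip in N (left out, the last holds). Time passes only in rows, so rows that repeat a pose let the fingers close. It gives the time, the measured TCP pose, the force and the opening at its end, in the units of the state.
- env.state(): the state, without advancing time (a new reading comes with each control period).
- env.grab_frame(name): name is "scene" or "top"; returns the picture (480x640x3 uint8, red, green, blue); there is no depth.
- env.get_calibration(name): a dict with "mtx" (3x3 intrinsics, pixels), "k1" (the pictures are not rectified: a ray, as slopes to the right and down, at radius r is drawn at 1 + k1 r^2 times it, then the intrinsics apply), "T" (4x4, takes a point from camera to world coordinates). Camera axes: x right, y up, looking along -z (the intrinsics and any distortion apply to the point x, -y, -z); pixel columns grow to the right and rows downward; lengths in mm; the calibration is good to about 2 mm. A picture is of the moment at which its call begins. get_calibration takes no time and is no camera call.
- env.job_done(): hands the job in, once; it reports no verdict.
The state is a dict: "time_s": time; "qpos": joint angles; "qvel": joint speeds; "effort": joint torques, N m; "ee_pos": TCP position; "ee_rot": TCP orientation; "force": force on the tool from outside, world axes, zero at the start; "torque": the same for the moment, N m; "gripper_width": finger opening in mm.
Only numpy, scipy, OpenCV 4.12 (cv2) and the standard library are available. Lean on these libraries where they do the work, as an engineer would, in place of code of your own. Each camera call takes 0.05 s, during which the arm holds its last target. There are 200 camera calls.

## Working session

There is one attempt and no reset: what is moved stays moved. The work goes in short steps, Python scripts to look and compute and a shell command to move; the robot and the scene stay as the last step left them, time stands still between calls to the robot, and variables do not carry over. Pictures are saved under pics/ and viewed, on a budget of 14 in all, crops included, one or two more only if the job needs it, and the job is handed in when it is done.

```bash
ls; mkdir -p pics
python3 - <<'E'
from workcell import env
import cv2
for n in("scene","top"):
    cv2.imwrite(f"pics/{n}0.png",env.grab_frame(n)[:,:,::-1]); c=env.get_calibration(n); print(c)
print(env.state())
E
```

```text
pics
{'mtx': array([[504.98360344,   0.        , 312.5096087 ],
       [  0.        , 504.98360344, 236.44793146],
       [  0.        ,   0.        ,   1.        ]]), 'k1': -0.019014140755928544, 'T': array([[ 5.81218934e-02, -8.28026479e-01,  5.57668356e-01,
         1.08089607e+03],
       [ 9.98242444e-01,  4.17305647e-02, -4.20782856e-02,
         4.34296264e+01],
       [ 1.15701193e-02,  5.59133892e-01,  8.28996636e-01,
         9.28344652e+02],
       [ 0.00000000e+00,  0.00000000e+00,  0.00000000e+00,
         1.00000000e+00]])}
{'mtx': array([[536.66492674,   0.        , 319.6550311 ],
       [  0.        , 536.66492674, 242.86380794],
       [  0.        ,   0.        ,   1.        ]]), 'k1': -0.16132385512725814, 'T': array([[ 1.50901932e-02,  9.93474933e-01, -1.13047966e-01,
         3.36902150e+02],
       [-9.99884121e-01,  1.47663968e-02, -3.70107955e-03,
         9.10098381e+01],
       [-2.00761864e-03,  1.13090716e-01,  9.93582638e-01,
         1.45052929e+03],
       [ 0.00000000e+00,  0.00000000e+00,  0.00000000e+00,
         1.00000000e+00]])}
{'time_s': 0.1, 'qpos': array([ 7.09898771e+01,  1.83474291e+01,  8.96987013e+01, -1.42352916e-03,
        7.20443841e+01, -1.14687593e+00]), 'qvel': array([-0.03588961, -0.05847137, -0.24756458,  0.05334869,  0.00352439,
        0.03953826]), 'effort': array([ 1.52936009e-03, -4.13338172e+01, -2.32510829e+01,  7.28772813e-02,
        4.23133455e-02, -6.92840626e-05]), 'ee_pos': array([176.24862115, 546.84992806, 213.21470551]), 'ee_rot': array([ -90.29017064,   89.90947543, -108.15297765]), 'force': array([-0.29930934, -0.09358572,  0.00784488]), 'torque': array([ 0.02595572,  0.01721363, -0.0090698 ]), 'gripper_width': 91.19811866338793}
```

View pics/scene0.png

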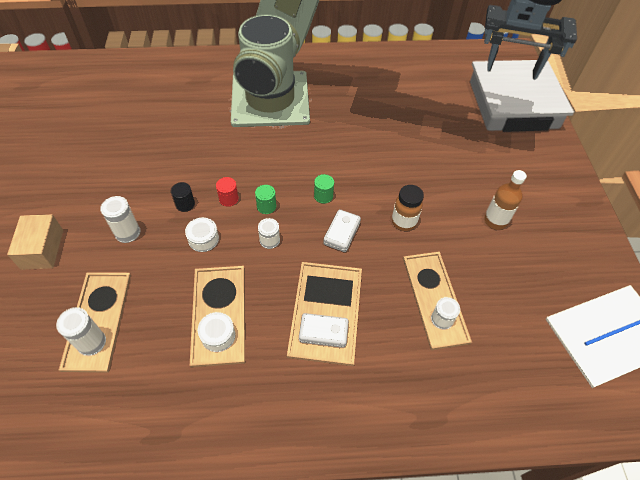

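View pics/top0.png

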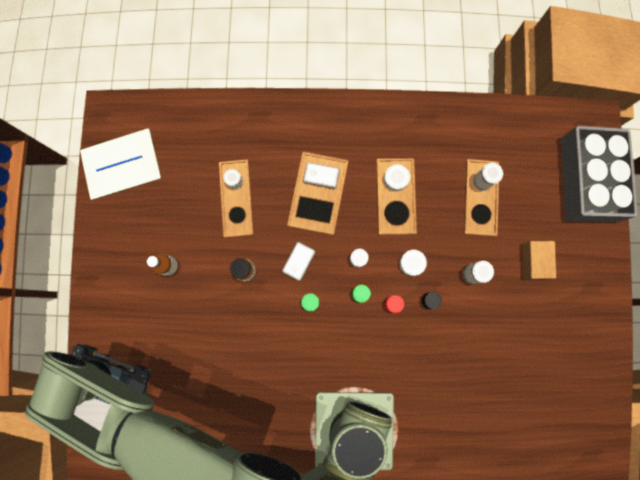

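Scene view. Candidates for the small tin are white (269,233), black (182,197), red (227,191) and green (265,198) and (324,188). The description says white/steel, so (269,233). The other loose tins are tall (121,220), squat (202,235) and flat (342,231). The jar is at (407,208) and the bottle at (502,205). From left to right, the trays are tall, squat, flat and small.

```bash
cat > h.py <<'E'
import numpy as np, cv2
from workcell import env
from scipy.spatial.transform import Rotation as Ro
def cast(n,uv,z):
    c=env.get_calibration(n); K=c["mtx"]
    p=cv2.undistortPoints(np.array([[uv]],float),K,np.array([c["k1"],0,0,0.]))[0,0]
    d=c["T"][:3,:3]@[p[0],-p[1],-1]; o=c["T"][:3,3]
    return o+d*(z-o[2])/d[2]
def castm(n,pts,z): return np.array([cast(n,p,z)[:2] for p in np.reshape(pts,(-1,2))])
def project(n,P):
    c=env.get_calibration(n); T=c["T"]; q=T[:3,:3].T@(np.array(P,float)-T[:3,3])
    x=np.array([q[0],-q[1]])/-q[2]; x=x*(1+c["k1"]*x@x); return c["mtx"][:2,:2]@x+c["mtx"][:2,2]
def R(): return Ro.from_euler("xyz",env.state()["ee_rot"],degrees=True)
def go(x,y,z,jaw):
    "shift in tool axes (m) and turn about tool x (deg), to TCP x,y,z with jaw direction (deg, mod 180), levelled"
    s=env.state(); r=R(); t=np.array([x,y,z])-s["ee_pos"]
    best=None
    for k in(0,180):
        a=np.radians(jaw+k); yv=np.array([np.cos(a),np.sin(a),0]); xv=np.array([0,0,-1.])
        M=np.c_[xv,yv,np.cross(xv,yv)]; rv=(r.inv()*Ro.from_matrix(M)).as_rotvec(degrees=True)
        if best is None or np.linalg.norm(rv)<np.linalg.norm(best): best=rv
    print("turn",best.round(1),"shift m",(r.inv().apply(t)/1000).round(4),"dist",np.linalg.norm(t).round(),"q6",s["qpos"][5].round(1),"t",round(s["time_s"],2))
def jawang(): v=R().as_matrix()[:,1]; return np.degrees(np.arctan2(v[1],v[0]))
E
cat > m.py <<'E'
from h import *
import sys
im=cv2.imread("pics/top0.png"); g=cv2.cvtColor(im,cv2.COLOR_BGR2HSV)
white=((g[:,:,1]<60)&(g[:,:,2]>130)).astype(np.uint8)
white[:140]=0; white[310:]=0; white[:,:140]=0; white[:,550:]=0
dark=((g[:,:,2]<40)).astype(np.uint8); dark[:190]=0; dark[235:]=0; dark[:,:200]=0; dark[:,510:]=0
for nm,m,z in(("white",white,40),("dark",dark,4)):
    for c in cv2.findContours(m,cv2.RETR_EXTERNAL,cv2.CHAIN_APPROX_NONE)[0]:
        if cv2.contourArea(c)<60: continue
        M=cv2.moments(c); u=M["m10"]/M["m00"],M["m01"]/M["m00"]
        w=castm("top",c,z).astype(np.float32); rc=cv2.minAreaRect(w)
        print(nm,np.round(u,1),cv2.contourArea(c),cast("top",u,z)[:2].round(1),"rect",np.round(rc[0]),np.round(rc[1]),round(rc[2],1),"circ",np.round(cv2.minEnclosingCircle(w)[1],1))
print("jaw",jawang())
a=cv2.resize(im[150:310,135:535],None,fx=2,fy=2,interpolation=2)
cv2.imwrite("pics/crop1.png",a)
E
python3 m.py
```

```text
white [482.6 271.4] 354.5 [ 427.3 -339.8] rect [ 427. -340.] [56. 58.] 0.4 circ 30.3
white [151.9 261.1] 86.5 [441.4 545.1] rect [442. 545.] [27. 28.] 2.6 circ 16.0
white [413.  262.4] 511.0 [ 449.1 -151.7] rect [ 449. -152.] [66. 70.] 0.7 circ 35.5
white [358.8 257.4] 238.0 [460.2  -7.5] rect [460.  -8.] [45. 48.] 0.8 circ 24.6
white [298.3 261. ] 665.5 [448.5 151.9] rect [449. 152.] [56. 91.] 64.4 circ 50.3
white [231.9 177.6] 212.5 [671.4 336.2] rect [671. 336.] [48. 44.] 27.8 circ 25.1
white [396.7 176.8] 465.5 [ 679.8 -108.8] rect [ 680. -108.] [65. 69.] 45.8 circ 35.3
white [492.2 172.8] 315.0 [ 697.6 -373.4] rect [ 697. -373.] [56. 58.] 1.6 circ 30.1
white [320.9 174.9] 599.0 [681.6  95.6] rect [682.  96.] [88. 55.] 80.2 circ 48.7
white [147.8 162.4] 636.5 [713.1 572.4] rect [717. 567.] [126.  57.] 4.1 circ 64.2
dark [236.7 214.7] 119.5 [575.9 325. ] rect [576. 326.] [36. 35.] 46.3 circ 18.6
dark [480.9 213.8] 200.5 [ 589.3 -349.1] rect [ 589. -349.] [45. 45.] 45.3 circ 23.9
dark [396.3 212.8] 324.0 [ 587.4 -112.2] rect [ 587. -113.] [56. 58.] 0.9 circ 29.8
dark [314.3 209.4] 505.5 [593.4 112.5] rect [593. 112.] [86. 50.] 79.4 circ 48.0
jaw 72.13719334519796
```

View pics/crop1.png

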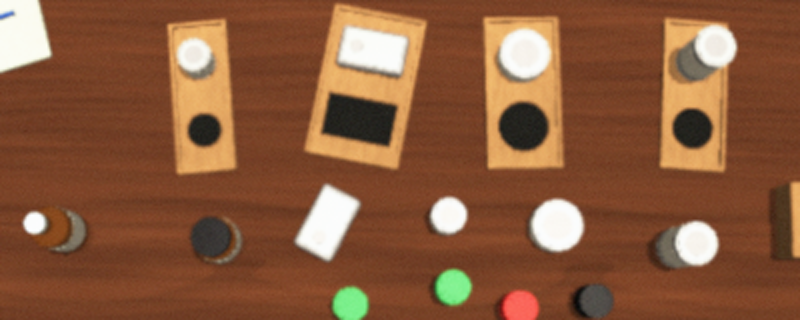

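Run:
```python
from h import *
for n,u,z in(("tall",(482.6,271.4),96),("squat",(413,262.4),36),("small",(358.8,257.4),52),("flat",(298.3,261),26),("fsmall",(231.9,177.6),56),("fsquat",(396.7,176.8),40),("ftall",(492.2,172.8),100),("fflat",(320.9,174.9),30),("jar",(238,268),100),("green",(310,302),52),("green",(361,294),52),("red",(395,304),52)): print(n,cast("top",u,z).round(1))
for n,u,z in(("tall",(117.5,204),96),("squat",(201,229),36),("small",(269,225),52),("flat",(344,227),26),("jar",(411,194),100)): print("scene",n,cast("scene",u,z).round(1))
go(458,150,200,64.4)
```

```text
tall [ 423.6 -322.8   96. ]
squat [ 449.3 -152.3   36. ]
small [459.3  -6.8  52. ]
flat [449.5 152.4  26. ]
fsmall [667.5 333.2  56. ]
fsquat [ 679.9 -108.9   40. ]
ftall [ 682.2 -353.7  100. ]
fflat [683.9  95.7  30. ]
jar [423.5 301.7 100. ]
green [341.2 118.9  52. ]
green [363.8 -13.3  52. ]
red [ 338.8 -102.2   52. ]
scene tall [ 419.6 -313.4   96. ]
scene squat [ 449.3 -149.4   36. ]
scene small [457.5  -2.7  52. ]
scene flat [452.5 159.4  26. ]
scene jar [426.5 298.9 100. ]
turn [7.7 0.  0.1] shift m [ 0.0137 -0.2913  0.3899] dist 487.0 q6 -1.1 t 0.1
```

```bash
python3 -m handwheel '7.7 0 0 0.014 -0.291 0.39 0.08;7.7 0 0 0.014 -0.291 0.39 0.08;7.7 0 0 0.014 -0.291 0.39 0.08;7.7 0 0 0.014 -0.291 0.39 0.08;7.7 0 0 0.014 -0.291 0.39 0.08;7.7 0 0 0.014 -0.291 0.39 0.08;7.7 0 0 0.014 -0.291 0.39 0.08;7.7 0 0 0.014 -0.291 0.39 0.08;7.7 0 0 0.014 -0.291 0.39 0.08;7.7 0 0 0.014 -0.291 0.39 0.08;7.7 0 0 0.014 -0.291 0.39 0.08;7.7 0 0 0.014 -0.291 0.39 0.08' 20; python3 -c "
from h import *
print(jawang()); go(450,153,60,64.4)"
```

```text
time_s: 1.1
ee_pos: [459.6, 147.7, 199.6]
ee_rot: [-51.7, 89.9, -77.4]
force: [0.8, -0.1, -0.1]
gripper_width: 80.3
64.3327914783237
turn [-0.1  0.   0. ] shift m [ 0.1396  0.0007 -0.0111] dist 140.0 q6 -47.8 t 1.1
```

```bash
python3 -m handwheel '0 0 0 0.139 0.001 -0.011 0.08;0 0 0 0.139 0.001 -0.011 0.08;0 0 0 0.139 0.001 -0.011 0.08;0 0 0 0.139 0.001 -0.011 0.08;0 0 0 0.139 0.001 -0.011 0.08;0 0 0 0.139 0.001 -0.011 0.08' ; python3 -c "
from h import *
go(450,153,6,64.4)
a=env.grab_frame('scene')[150:290,250:450,::-1]
cv2.imwrite('pics/c2.png',cv2.resize(a,None,fx=4,fy=4))"
```

```text
time_s: 1.6
ee_pos: [448.6, 156.3, 60.5]
ee_rot: [-138.8, 89.9, -164.4]
force: [0.7, 0.1, 1.1]
gripper_width: 80.2
turn [ 0.  -0.1  0.1] shift m [ 0.0545 -0.0023  0.0028] dist 55.0 q6 -46.6 t 1.6
```

View pics/c2.png

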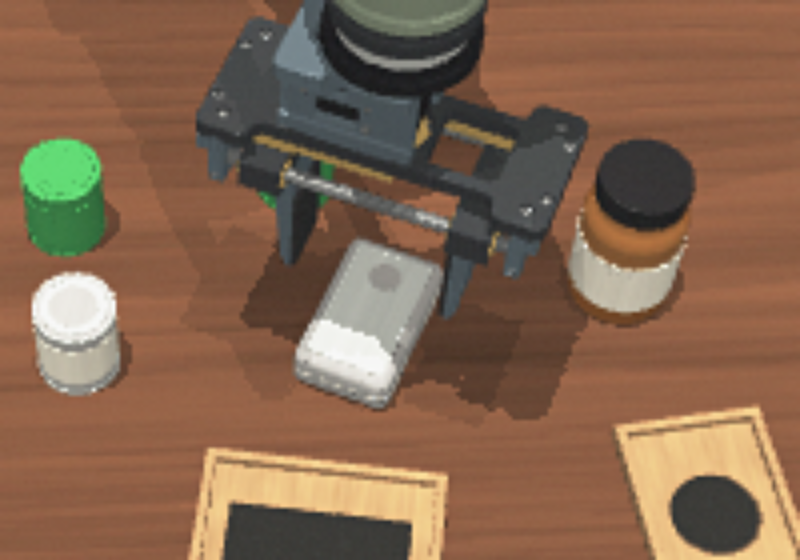

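The jaws straddle the flat tin and clear the jar and the green tin, so I'm going down to grip.

```bash
python3 -m handwheel '0 0 0 0.03 -0.002 0.003 0.08;0 0 0 0.04 -0.002 0.003 0.08;0 0 0 0.05 -0.002 0.003 0.08;0 0 0 0.0535 -0.002 0.003 0.08;0 0 0 0.0535 -0.002 0.003 0.05;0 0 0 0.0535 -0.002 0.003 0.05;0 0 0 0.0535 -0.002 0.003 0.04;0 0 0 0.0535 -0.002 0.003 0.04;0 0 0 0.0535 -0.002 0.003 0.04;0 0 0 0.0535 -0.002 0.003 0.04' 25
python3 -m handwheel '0 0 0 -0.02 0 0 0.04;0 0 0 -0.05 0 0 0.04;0 0 0 -0.07 0 0 0.04;0 0 0 -0.07 0 0 0.04'
python3 -c "
from h import *
go(593,112,60,-10.6)"
```

```text
time_s: 2.48
ee_pos: [451.6, 153.6, 8.5]
ee_rot: [46.9, 89.9, 21.3]
force: [-0.8, 0.3, 6.1]
gripper_width: 56.0
time_s: 2.82
ee_pos: [453.3, 154.1, 81.1]
ee_rot: [43.2, 89.5, 17.7]
force: [0.2, 0.8, -1.3]
gripper_width: 56.1
turn [75.   0.1 -0.5] shift m [0.022  0.0222 0.1441] dist 147.0 q6 -47.0 t 2.82
```

```bash
python3 -m handwheel '75 0 0 0.02 0.022 0.144 0.04;75 0 0 0.02 0.022 0.144 0.04;75 0 0 0.02 0.022 0.144 0.04;75 0 0 0.02 0.022 0.144 0.04;75 0 0 0.02 0.022 0.144 0.04;75 0 0 0.02 0.022 0.144 0.04;75 0 0 0.02 0.022 0.144 0.04;75 0 0 0.02 0.022 0.144 0.04;75 0 0 0.02 0.022 0.144 0.04;75 0 0 0.02 0.022 0.144 0.04;75 0 0 0.02 0.022 0.144 0.04;75 0 0 0.02 0.022 0.144 0.04'
python3 -m handwheel '0 0 0 0 0 0 0.04;0 0 0 0 0 0 0.04'
python3 -c "
from h import *
s=env.state();print(s['ee_pos'])
go(593,112,20,-10.6)
a=env.grab_frame('scene')[190:400,250:450,::-1]
cv2.imwrite('pics/c3.png',cv2.resize(a,None,fx=2.8,fy=2.8))"
```

```text
time_s: 3.82
ee_pos: [589.2, 110.8, 56.1]
ee_rot: [-70.4, 89.9, -171.0]
force: [-0.3, -0.3, -1.1]
gripper_width: 55.6
time_s: 3.98
ee_pos: [589.6, 110.9, 56.7]
ee_rot: [-72.2, 89.9, -172.7]
force: [0.6, 0.0, -1.7]
gripper_width: 55.8
[589.60298558 110.86895759  56.73538173]
turn [0.1 0.  0.1] shift m [ 0.0367  0.0032 -0.0017] dist 37.0 q6 20.0 t 3.98
```

View pics/c3.png

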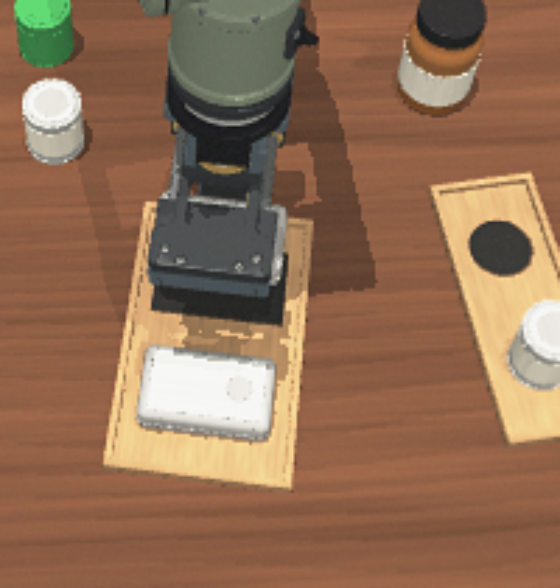

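The flat tin is held over its patch, parallel to the fixed tin. Lowering in stages.

```bash
python3 -m handwheel '0 0 0 0.015 0.003 -0.002 0.04;0 0 0 0.03 0.003 -0.002 0.04;0 0 0 0.037 0.003 -0.002 0.04;0 0 0 0.04 0.003 -0.002 0.04;0 0 0 0.042 0.003 -0.002 0.04;0 0 0 0.042 0.003 -0.002 0.04'
python3 -m handwheel '0 0 0 0.001 0 0 0.04;0 0 0 0.002 0 0 0.04;0 0 0 0.002 0 0 0.04'
```

```text
time_s: 4.53
ee_pos: [593.4, 112.4, 15.4]
ee_rot: [-152.4, 90.0, 107.1]
force: [0.2, -0.0, -1.1]
gripper_width: 56.1
time_s: 4.78
ee_pos: [593.6, 112.4, 13.8]
ee_rot: [117.0, 90.0, 16.5]
force: [-0.2, 0.5, -2.4]
gripper_width: 56.1
```

```bash
python3 -m handwheel '0 0 0 0.001 0 0 0.04;0 0 0 0.001 0 0 0.04'
python3 -m handwheel '0 0 0 0.001 0 0 0.04;0 0 0 0.001 0 0 0.04'
```

```text
time_s: 4.95
ee_pos: [593.5, 112.4, 12.6]
ee_rot: [118.2, 90.0, 17.7]
force: [1.0, 0.1, -1.1]
gripper_width: 55.9
time_s: 5.12
ee_pos: [593.5, 112.4, 12.5]
ee_rot: [115.3, 90.0, 14.7]
force: [-2.0, 0.6, 4.1]
gripper_width: 56.3
```

Floor contact. Releasing, rising and heading for the small tin.

```bash
python3 -m handwheel '0 0 0 0 0 0 0.075;0 0 0 0 0 0 0.075;0 0 0 0 0 0 0.075;0 0 0 0 0 0 0.075;0 0 0 -0.02 0 0 0.075;0 0 0 -0.05 0 0 0.075;0 0 0 -0.09 0 0 0.075;0 0 0 -0.11 0 0 0.075;0 0 0 -0.11 0 0 0.075'
python3 -c "
from h import *
go(459,-5,110,90)"
```

```text
time_s: 5.87
ee_pos: [596.8, 113.0, 127.0]
ee_rot: [110.9, 89.4, 10.3]
force: [1.0, -0.1, 0.3]
gripper_width: 74.9
turn [79.4 -0.6 -0.3] shift m [ 0.0152 -0.114   0.1413] dist 182.0 q6 20.2 t 5.87
```

```bash
python3 -m handwheel '79.4 0 0 0.015 -0.114 0.141 0.075;79.4 0 0 0.015 -0.114 0.141 0.075;79.4 0 0 0.015 -0.114 0.141 0.075;79.4 0 0 0.015 -0.114 0.141 0.075;79.4 0 0 0.015 -0.114 0.141 0.075;79.4 0 0 0.015 -0.114 0.141 0.075;79.4 0 0 0.015 -0.114 0.141 0.075;79.4 0 0 0.015 -0.114 0.141 0.075;79.4 0 0 0.015 -0.114 0.141 0.075;79.4 0 0 0.015 -0.114 0.141 0.075;79.4 0 0 0.015 -0.114 0.141 0.075;79.4 0 0 0.015 -0.114 0.141 0.075'
python3 -m handwheel '0 0 0 0 0 0 0.075;0 0 0 0 0 0 0.075'
python3 -c "
from h import *
go(459,-5,22,90)
a=env.grab_frame('scene')[150:360,170:450,::-1]
cv2.imwrite('pics/c4.png',cv2.resize(a,None,fx=2.5,fy=2.5))"
```

```text
time_s: 6.87
ee_pos: [454.8, -5.4, 105.5]
ee_rot: [-5.3, 89.9, 174.6]
force: [0.3, 0.0, 1.0]
gripper_width: 74.9
time_s: 7.03
ee_pos: [455.1, -5.3, 105.9]
ee_rot: [-7.1, 89.9, 173.1]
force: [-0.1, 0.1, 0.4]
gripper_width: 75.0
turn [0.2 0.1 0. ] shift m [ 0.0839 -0.0003 -0.004 ] dist 84.0 q6 87.7 t 7.03
```

View pics/c4.png

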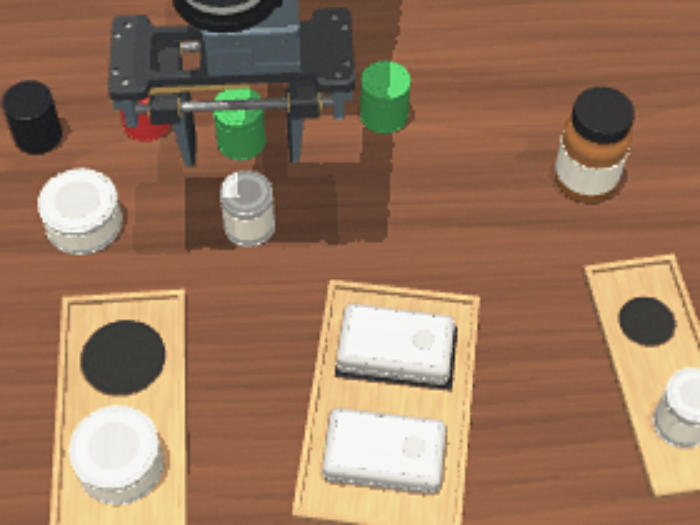

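The flat tin sits on its patch, square to its mate. The fingers are either side of the white small tin. Gripping it.

```bash
python3 -m handwheel '0 0 0 0.03 0 -0.004 0.075;0 0 0 0.06 0 -0.004 0.075;0 0 0 0.075 0 -0.004 0.075;0 0 0 0.083 0 -0.004 0.075;0 0 0 0.083 0 -0.004 0.06;0 0 0 0.083 0 -0.004 0.03;0 0 0 0.083 0 -0.004 0.03;0 0 0 0.083 0 -0.004 0.03;0 0 0 0.083 0 -0.004 0.03;0 0 0 0.083 0 -0.004 0.03;0 0 0 0.083 0 -0.004 0.03;0 0 0 0.083 0 -0.004 0.03' 20
python3 -m handwheel '0 0 0 -0.02 0 0 0.03;0 0 0 -0.06 0 0 0.03;0 0 0 -0.1 0 0 0.03;0 0 0 -0.13 0 0 0.03;0 0 0 -0.13 0 0 0.03'
python3 -c "
from h import *
go(576,325,150,100)"
```

```text
time_s: 8.08
ee_pos: [460.2, -5.4, 24.3]
ee_rot: [179.5, 89.9, -0.4]
force: [-0.7, 0.2, 6.5]
gripper_width: 43.6
time_s: 8.5
ee_pos: [463.5, -5.5, 159.5]
ee_rot: [178.3, 89.2, -1.7]
force: [1.1, -0.3, -1.0]
gripper_width: 43.4
turn [-10.   -0.8  -0.1] shift m [ 0.0108 -0.3304 -0.1126] dist 349.0 q6 87.9 t 8.5
```

```bash
python3 -m handwheel '-5 0 0 0.011 -0.33 -0.113 0.03;-5 0 0 0.011 -0.33 -0.113 0.03;-5 0 0 0.011 -0.33 -0.113 0.03;-5 0 0 0.011 -0.33 -0.113 0.03;-5 0 0 0.011 -0.33 -0.113 0.03;-5 0 0 0.011 -0.33 -0.113 0.03;-5 0 0 0.011 -0.33 -0.113 0.03;-5 0 0 0.011 -0.33 -0.113 0.03;-5 0 0 0.011 -0.33 -0.113 0.03;-5 0 0 0.011 -0.33 -0.113 0.03;-5 0 0 0.011 -0.33 -0.113 0.03;-5 0 0 0.011 -0.33 -0.113 0.03'
python3 -c "
from h import *
go(576,325,36,95)"
```

```text
time_s: 9.5
ee_pos: [571.4, 323.5, 141.5]
ee_rot: [32.9, 89.8, -142.1]
force: [0.7, 0.2, -1.6]
gripper_width: 43.3
turn [ 0.   0.1 -0.1] shift m [ 0.1055 -0.0012 -0.0049] dist 106.0 q6 113.5 t 9.5
```

```bash
python3 -m handwheel '0 0 0 0.03 -0.001 -0.005 0.03;0 0 0 0.065 -0.001 -0.005 0.03;0 0 0 0.09 -0.001 -0.005 0.03;0 0 0 0.103 -0.001 -0.005 0.03;0 0 0 0.105 -0.001 -0.005 0.03;0 0 0 0.105 -0.001 -0.005 0.03;0 0 0 0.105 -0.001 -0.005 0.03'
python3 -c "
from h import *
go(576,325,30,95)
a=env.grab_frame('scene')[190:400,300:520,::-1]
cv2.imwrite('pics/c5.png',cv2.resize(a,None,fx=2.8,fy=2.8))"
```

```text
time_s: 10.08
ee_pos: [577.9, 325.7, 38.9]
ee_rot: [-157.8, 89.9, 27.2]
force: [0.8, -0.4, -0.5]
gripper_width: 43.6
turn [-0.  -0.1  0. ] shift m [0.0089 0.0005 0.002 ] dist 9.0 q6 113.4 t 10.08
```

View pics/c5.png

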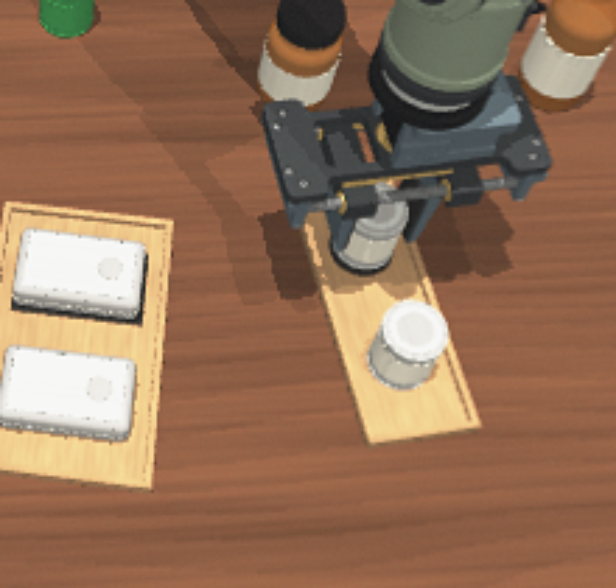

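The small tin is centred over its patch and the fingers are above the walls. Lowering.

```bash
python3 -m handwheel '0 0 0 0.004 0 0.002 0.03;0 0 0 0.007 0 0.002 0.03;0 0 0 0.0085 0 0.002 0.03;0 0 0 0.0095 0 0.002 0.03;0 0 0 0.0095 0 0.002 0.03'
python3 -m handwheel '0 0 0 0.001 0 0 0.03;0 0 0 0.001 0 0 0.03'
python3 -m handwheel '0 0 0 0.001 0 0 0.03;0 0 0 0.001 0 0 0.03'
```

```text
time_s: 10.55
ee_pos: [575.1, 326.0, 28.4]
ee_rot: [-73.8, 90.0, 111.2]
force: [-0.7, -0.8, 2.1]
gripper_width: 43.4
time_s: 10.72
ee_pos: [575.0, 326.0, 28.4]
ee_rot: [-147.0, 90.0, 38.0]
force: [-3.3, -1.5, 8.5]
gripper_width: 43.4
time_s: 10.88
ee_pos: [575.1, 326.0, 28.4]
ee_rot: [-153.3, 90.0, 31.8]
force: [-4.2, -2.0, 12.5]
gripper_width: 43.6
```

```bash
python3 -m handwheel '0 0 0 -0.001 0 0 0.07;0 0 0 -0.001 0 0 0.07;0 0 0 -0.001 0 0 0.07;0 0 0 -0.001 0 0 0.07;0 0 0 -0.02 0 0 0.09;0 0 0 -0.05 0 0 0.09;0 0 0 -0.09 0 0 0.09;0 0 0 -0.12 0 0 0.09;0 0 0 -0.12 0 0 0.09'
python3 -c "
from h import *
go(449.3,-151,110,90)"
```

```text
time_s: 11.63
ee_pos: [578.9, 328.0, 153.3]
ee_rot: [-156.2, 89.2, 28.9]
force: [0.8, 0.0, 0.4]
gripper_width: 90.1
turn [ 5.  -0.7  0.4] shift m [0.0386 0.466  0.1716] dist 498.0 q6 113.5 t 11.63
```

```bash
python3 -m handwheel '5 0 0 0.038 0.466 0.172 0.09;5 0 0 0.038 0.466 0.172 0.09;5 0 0 0.038 0.466 0.172 0.09;5 0 0 0.038 0.466 0.172 0.09;5 0 0 0.038 0.466 0.172 0.09;5 0 0 0.038 0.466 0.172 0.09;5 0 0 0.038 0.466 0.172 0.09;5 0 0 0.038 0.466 0.172 0.09;5 0 0 0.038 0.466 0.172 0.09;5 0 0 0.038 0.466 0.172 0.09;5 0 0 0.038 0.466 0.172 0.09;5 0 0 0.038 0.466 0.172 0.09'
python3 -c "
from h import *
go(449.3,-151,55,90)"
```

```text
time_s: 12.63
ee_pos: [443.6, -155.1, 107.3]
ee_rot: [-18.9, 90.0, 161.2]
force: [1.2, 0.3, -0.7]
gripper_width: 89.9
turn [0. 0. 0.] shift m [ 0.0523 -0.0041 -0.0058] dist 53.0 q6 69.3 t 12.63
```

```bash
python3 -m handwheel '0 0 0 0.03 -0.004 -0.006 0.09;0 0 0 0.052 -0.004 -0.006 0.09;0 0 0 0.052 -0.004 -0.006 0.09;0 0 0 0.052 -0.004 -0.006 0.09'
python3 -c "
from h import *
go(449.3,-151,12,90)
a=env.grab_frame('scene')[140:300,80:300,::-1]
cv2.imwrite('pics/c6.png',cv2.resize(a,None,fx=3,fy=3))"
```

```text
time_s: 12.97
ee_pos: [449.7, -149.1, 54.9]
ee_rot: [-21.3, 89.8, 158.7]
force: [0.4, 0.4, -0.7]
gripper_width: 89.8
turn [0.  0.2 0.1] shift m [0.0429 0.002  0.0003] dist 43.0 q6 70.2 t 12.97
```

View pics/c6.png

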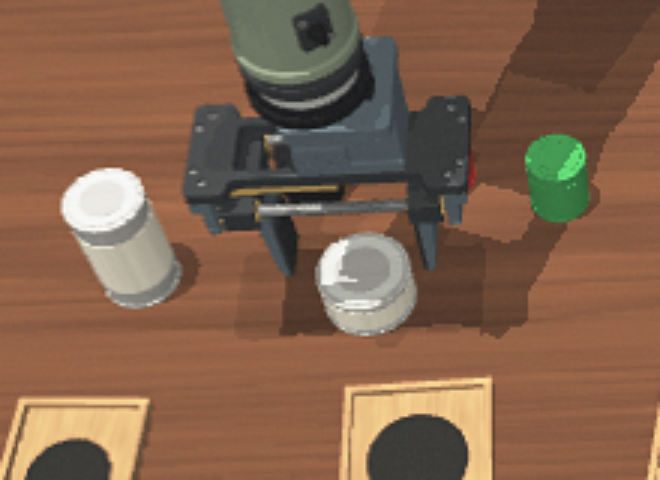

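The squat tin is centred between the fingers. Gripping.

```bash
python3 -m handwheel '0 0 0 0.02 0.001 0 0.09;0 0 0 0.034 0.001 0 0.09;0 0 0 0.042 0.001 0 0.09;0 0 0 0.042 0.001 0 0.09;0 0 0 0.042 0.001 0 0.055;0 0 0 0.042 0.001 0 0.055;0 0 0 0.042 0.001 0 0.055;0 0 0 0.042 0.001 0 0.055;0 0 0 0.042 0.001 0 0.055;0 0 0 0.042 0.001 0 0.055' 25
python3 -m handwheel '0 0 0 -0.02 0 0 0.055;0 0 0 -0.05 0 0 0.055;0 0 0 -0.07 0 0 0.055;0 0 0 -0.07 0 0 0.055'
python3 -c "
from h import *
go(587.4,-112,70,90)"
```

```text
time_s: 13.85
ee_pos: [451.4, -150.5, 14.7]
ee_rot: [162.9, 89.9, -17.0]
force: [-1.1, 1.5, 5.3]
gripper_width: 65.5
time_s: 14.18
ee_pos: [453.2, -151.2, 87.3]
ee_rot: [161.4, 89.6, -18.6]
force: [0.9, 0.5, -2.2]
gripper_width: 65.7
turn [ 0.  -0.4 -0.1] shift m [ 0.0182 -0.0392 -0.1341] dist 141.0 q6 70.1 t 14.18
```

```bash
python3 -m handwheel '0 0 0 0.01 -0.039 -0.134 0.055;0 0 0 0.01 -0.039 -0.134 0.055;0 0 0 0.01 -0.039 -0.134 0.055;0 0 0 0.01 -0.039 -0.134 0.055;0 0 0 0.01 -0.039 -0.134 0.055;0 0 0 0.03 -0.039 -0.134 0.055;0 0 0 0.046 -0.039 -0.134 0.055;0 0 0 0.05 -0.039 -0.134 0.055;0 0 0 0.05 -0.039 -0.134 0.055;0 0 0 0.05 -0.039 -0.134 0.055'
python3 -c "
from h import *
go(587.4,-112,20,90)
a=env.grab_frame('scene')[180:390,60:300,::-1]
cv2.imwrite('pics/c7.png',cv2.resize(a,None,fx=2.5,fy=2.5))"
```

```text
time_s: 15.02
ee_pos: [584.0, -111.4, 33.7]
ee_rot: [-12.9, 89.9, 167.1]
force: [-0.3, -0.1, -2.1]
gripper_width: 65.6
turn [0.  0.1 0. ] shift m [ 0.0137  0.0006 -0.0034] dist 14.0 q6 78.1 t 15.02
```

View pics/c7.png

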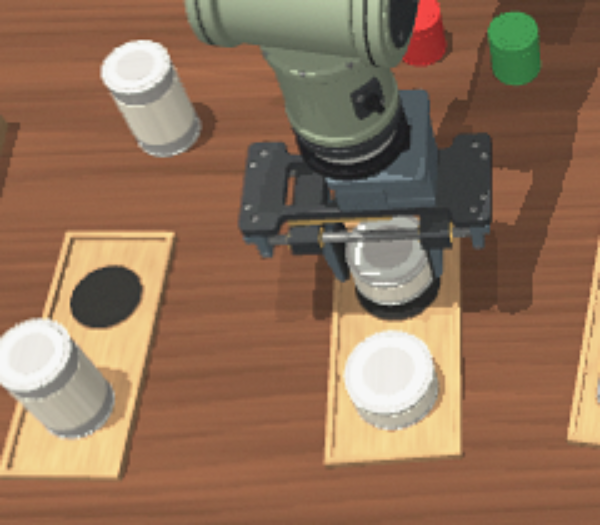

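The squat tin is over its patch, a few mm toward the robot. I'll shift it 3 mm in +x and lower it.

```bash
python3 -m handwheel '0 0 0 0.005 0 -0.003 0.055;0 0 0 0.009 0 -0.003 0.055;0 0 0 0.012 0 -0.003 0.055;0 0 0 0.0135 0 -0.003 0.055;0 0 0 0.0135 0 -0.003 0.055'
python3 -m handwheel '0 0 0 0.001 0 0 0.055;0 0 0 0.001 0 0 0.055'
python3 -m handwheel '0 0 0 0.001 0 0 0.055;0 0 0 0.001 0 0 0.055'
```

```text
time_s: 15.48
ee_pos: [587.3, -111.1, 20.0]
ee_rot: [-16.6, 89.9, 163.4]
force: [0.1, -1.2, -1.8]
gripper_width: 65.9
time_s: 15.65
ee_pos: [587.7, -111.2, 19.4]
ee_rot: [-52.6, 90.0, 127.4]
force: [-0.2, 0.3, -2.7]
gripper_width: 65.8
time_s: 15.82
ee_pos: [587.9, -111.2, 18.8]
ee_rot: [173.3, 90.0, -6.7]
force: [-0.4, 0.2, 0.4]
gripper_width: 65.6
```

```bash
python3 -m handwheel '0 0 0 0.001 0 0 0.055;0 0 0 0.001 0 0 0.055;0 0 0 0.001 0 0 0.09;0 0 0 0.001 0 0 0.09;0 0 0 0.001 0 0 0.09;0 0 0 0.001 0 0 0.09;0 0 0 -0.02 0 0 0.09;0 0 0 -0.06 0 0 0.09;0 0 0 -0.1 0 0 0.09;0 0 0 -0.13 0 0 0.09;0 0 0 -0.13 0 0 0.09'
python3 -c "
from h import *
go(422,-320,145,90)"
```

```text
time_s: 16.73
ee_pos: [591.9, -112.1, 155.6]
ee_rot: [168.8, 89.2, -11.2]
force: [1.4, -0.5, 1.0]
gripper_width: 90.2
turn [ 0.  -0.8 -0.2] shift m [0.0088 0.2078 0.1702] dist 269.0 q6 78.1 t 16.73
```

```bash
python3 -m handwheel '0 0 0 0.009 0.208 0.17 0.09;0 0 0 0.009 0.208 0.17 0.09;0 0 0 0.009 0.208 0.17 0.09;0 0 0 0.009 0.208 0.17 0.09;0 0 0 0.009 0.208 0.17 0.09;0 0 0 0.009 0.208 0.17 0.09;0 0 0 0.009 0.208 0.17 0.09;0 0 0 0.009 0.208 0.17 0.09;0 0 0 0.009 0.208 0.17 0.09'
python3 -c "
from h import *
go(422.5,-320,52,90)
a=env.grab_frame('scene')[140:390,0:300,::-1]
cv2.imwrite('pics/c8.png',cv2.resize(a,None,fx=2.3,fy=2.3))"
```

```text
time_s: 17.48
ee_pos: [417.2, -319.8, 139.0]
ee_rot: [-80.1, 89.9, 99.8]
force: [0.1, 0.6, 0.3]
gripper_width: 90.0
turn [-0.1  0.   0.1] shift m [ 0.087   0.0003 -0.0053] dist 87.0 q6 51.4 t 17.48
```

View pics/c8.png

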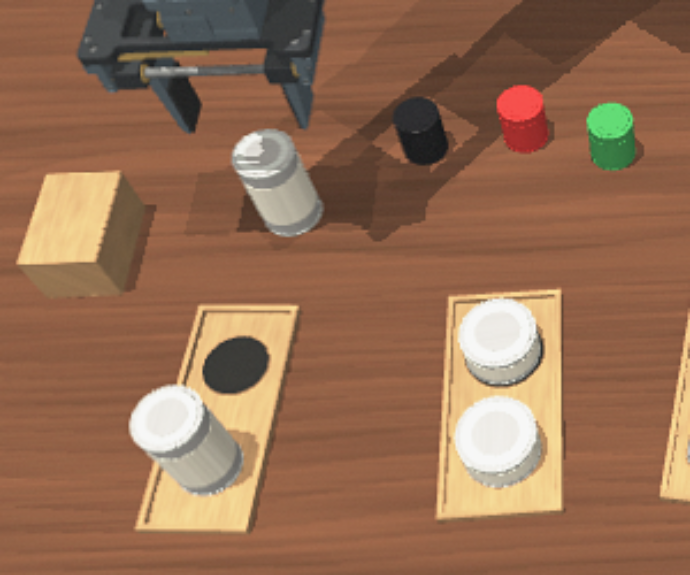

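The squat tin sits on its patch. The tall tin is between the fingers, perhaps 4 mm toward +y. I'll shift for that and grip.

```bash
python3 -m handwheel '0 0 0 0.002 -0.004 -0.005 0.09;0 0 0 0.03 -0.004 -0.005 0.09;0 0 0 0.06 -0.004 -0.005 0.09;0 0 0 0.08 -0.004 -0.005 0.09;0 0 0 0.088 -0.004 -0.005 0.09;0 0 0 0.088 -0.004 -0.005 0.065;0 0 0 0.088 -0.004 -0.005 0.06;0 0 0 0.088 -0.004 -0.005 0.055;0 0 0 0.088 -0.004 -0.005 0.045;0 0 0 0.088 -0.004 -0.005 0.045;0 0 0 0.088 -0.004 -0.005 0.045;0 0 0 0.088 -0.004 -0.005 0.045' 30
python3 -m handwheel '0 0 0 0 0 0 0.045;0 0 0 0 0 0 0.045;0 0 0 -0.015 0 0 0.045;0 0 0 -0.03 0 0 0.045;0 0 0 -0.05 0 0 0.045;0 0 0 -0.05 0 0 0.045'
python3 -c "
from h import *
go(589.3,-349,100,90)"
```

```text
time_s: 18.53
ee_pos: [423.8, -316.6, 52.7]
ee_rot: [136.9, 89.8, -43.1]
force: [0.7, -2.4, 4.9]
gripper_width: 53.4
time_s: 19.03
ee_pos: [423.9, -315.9, 103.7]
ee_rot: [151.7, 89.8, -28.3]
force: [0.4, -0.9, -3.5]
gripper_width: 53.7
turn [ 0.  -0.2 -0.1] shift m [ 0.0043  0.0331 -0.1654] dist 169.0 q6 52.0 t 19.03
```

```bash
python3 -m handwheel '0 0 0 0.004 0.033 -0.165 0.045;0 0 0 0.004 0.033 -0.165 0.045;0 0 0 0.004 0.033 -0.165 0.045;0 0 0 0.004 0.033 -0.165 0.045;0 0 0 0.004 0.033 -0.165 0.045;0 0 0 0.015 0.033 -0.165 0.045;0 0 0 0.028 0.033 -0.165 0.045;0 0 0 0.028 0.033 -0.165 0.045;0 0 0 0.028 0.033 -0.165 0.045'
python3 -c "
from h import *
go(589.3,-349,60,90)
a=env.grab_frame('scene')[180:390,0:240,::-1]
cv2.imwrite('pics/c9.png',cv2.resize(a,None,fx=2.5,fy=2.5))"
```

```text
time_s: 19.78
ee_pos: [585.2, -347.0, 70.9]
ee_rot: [-33.0, 89.6, 147.0]
force: [-0.6, -0.3, -3.8]
gripper_width: 53.4
turn [0.  0.3 0.2] shift m [ 0.0108  0.002  -0.0041] dist 12.0 q6 58.3 t 19.78
```

View pics/c9.png

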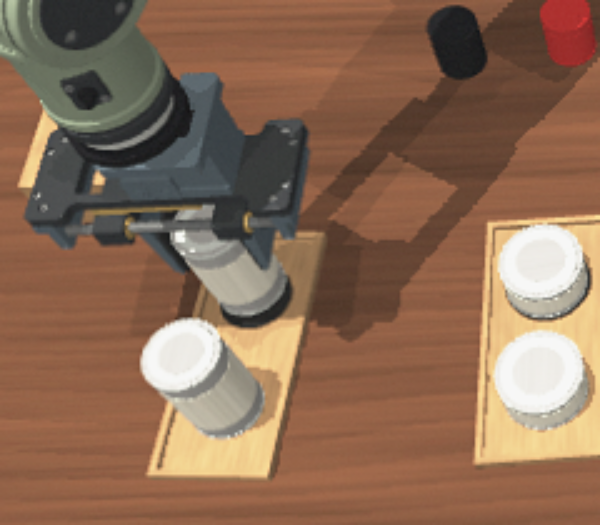

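The tall tin is over its patch. Small correction, then lower.

```bash
python3 -m handwheel '0 0 0 0.003 0.001 -0.003 0.045;0 0 0 0.007 0.001 -0.003 0.045;0 0 0 0.01 0.001 -0.003 0.045;0 0 0 0.012 0.001 -0.003 0.045;0 0 0 0.012 0.001 -0.003 0.045'
python3 -m handwheel '0 0 0 0.001 0 0 0.045;0 0 0 0.001 0 0 0.045'
python3 -m handwheel '0 0 0 0.001 0 0 0.045;0 0 0 0.001 0 0 0.045'
```

```text
time_s: 20.25
ee_pos: [590.4, -349.0, 60.9]
ee_rot: [-35.2, 89.9, 144.8]
force: [-0.6, 0.1, -4.9]
gripper_width: 53.5
time_s: 20.42
ee_pos: [590.8, -349.2, 60.4]
ee_rot: [-121.9, 90.0, 58.1]
force: [-0.5, -0.6, -4.3]
gripper_width: 53.7
time_s: 20.58
ee_pos: [590.9, -349.2, 59.4]
ee_rot: [-110.0, 90.0, 70.0]
force: [-0.1, 0.0, -3.4]
gripper_width: 53.3
```

```bash
python3 -m handwheel '0 0 0 0.001 0 0 0.045;0 0 0 0.002 0 0 0.045;0 0 0 0.002 0 0 0.045'
python3 -m handwheel '0 0 0 0.001 0 0 0.045;0 0 0 0.001 0 0 0.045'
python3 -m handwheel '0 0 0 0.001 0 0 0.045;0 0 0 0.001 0 0 0.045'
```

```text
time_s: 20.83
ee_pos: [590.7, -349.1, 57.2]
ee_rot: [-42.6, 90.0, 137.4]
force: [-0.5, -0.1, -4.6]
gripper_width: 53.4
time_s: 21.0
ee_pos: [590.9, -349.2, 56.8]
ee_rot: [173.7, 90.0, -6.2]
force: [-0.8, 0.8, -1.7]
gripper_width: 53.1
time_s: 21.17
ee_pos: [591.1, -349.2, 56.8]
ee_rot: [162.8, 89.9, -17.2]
force: [-2.4, 1.3, 4.8]
gripper_width: 53.9
```

Contact. Releasing, rising and backing off clear of the view.

```bash
python3 -m handwheel '0 0 0 0 0 0 0.065;0 0 0 0 0 0 0.09;0 0 0 0 0 0 0.09;0 0 0 0 0 0 0.09;0 0 0 -0.02 0 0 0.09;0 0 0 -0.05 0 0 0.09;0 0 0 -0.09 0 0 0.09;0 0 0 -0.13 0 0 0.09;0 0 0 -0.16 0 0 0.09;0 0 0 -0.16 0 0 0.09'
python3 -m handwheel '0 0 0 0 0 0.04 0.09;0 0 0 0 0 0.08 0.09;0 0 0 0 0 0.12 0.09;0 0 0 0 0 0.16 0.09;0 0 0 0 0 0.2 0.09;0 0 0 0 0 0.22 0.09;0 0 0 0 0 0.22 0.09;0 0 0 0 0 0.22 0.09;0 0 0 0 0 0.22 0.09'
python3 - <<'E'
from h import *
for n in("scene","top"): cv2.imwrite(f"pics/{n}9.png",env.grab_frame(n)[:,:,::-1])
im=cv2.imread("pics/top9.png"); g=cv2.cvtColor(im,cv2.COLOR_BGR2HSV)
w=((g[:,:,1]<60)&(g[:,:,2]>130)).astype(np.uint8); w[:140]=0; w[280:]=0; w[:,:200]=0; w[:,520:]=0
for c in cv2.findContours(w,cv2.RETR_EXTERNAL,cv2.CHAIN_APPROX_NONE)[0]:
    if cv2.contourArea(c)<60: continue
    M=cv2.moments(c); u=M["m10"]/M["m00"],M["m01"]/M["m00"]
    z=100 if u[0]>450 else 40 if u[0]>370 else 30 if u[0]>270 else 56
    rc=cv2.minAreaRect(castm("top",c,z).astype(np.float32))
    print(np.round(u,1),cast("top",u,z)[:2].round(1),np.round(rc[1]),round(rc[2],1))
E
```

```text
time_s: 22.0
ee_pos: [594.0, -351.1, 223.9]
ee_rot: [148.9, 89.1, -31.1]
force: [0.6, -0.7, 1.7]
gripper_width: 90.1
time_s: 22.75
ee_pos: [371.8, -349.7, 215.4]
ee_rot: [163.0, 89.9, -17.0]
force: [0.2, -0.4, -0.1]
gripper_width: 90.1
[234.8 212.5] [573.1 322. ] [47. 45.] 28.4
[398.1 211.3] [ 585.4 -112.1] [68. 67.] 0.9
[492.2 207. ] [ 590.8 -350.6] [53. 56.] 44.5
[314.6 208.3] [591.7 111.4] [90. 55.] 78.8
[231.9 177.6] [667.5 333.2] [48. 43.] 27.8
[396.7 176.8] [ 679.8 -108.8] [67. 67.] 44.9
[492.1 172.8] [ 682.2 -353.6] [54. 55.] 1.6
[321.  174.9] [684.1  95.5] [89. 55.] 79.6
```

View pics/scene9.png

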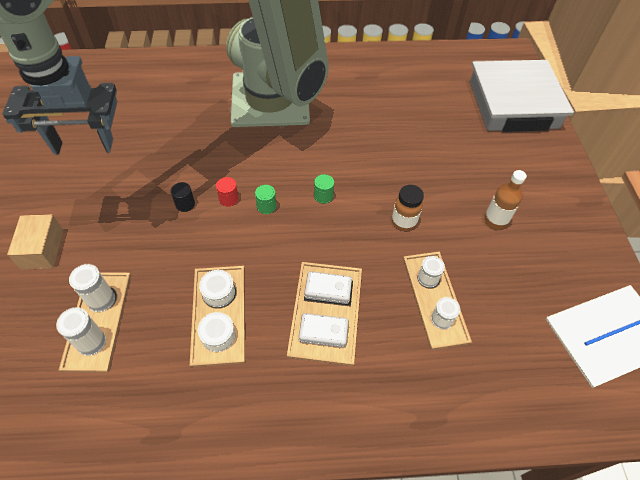

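View pics/top9.png

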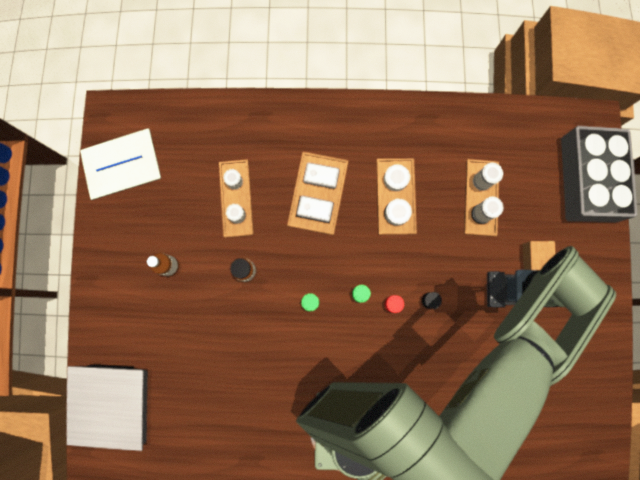

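All four tins stand in their own trays. Measured separations from the fixed mates are about 91–95 mm against 94 mm nominal, and the jar (238,268) and bottle (152,261) haven't moved. Handing in.

```bash
python3 -c "
from workcell import env
print(env.job_done())"
```

```text
the job is handed in; nothing more can be done
None
```

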